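# Serve the round roll with the tongs

## Robot

A 7-joint arm with a two-finger parallel gripper is mounted at the origin on the work surface. World frame = base frame: x ahead of the robot, y to its left, z up, the work surface at z = 0. Lengths are in m, angles in degrees, forces in N, time in s.
With the tool pointing down it reaches from about 0.425 to 0.875 m from the base axis. Payload 4.7 kg.
Tool frame: the origin (TCP) lies midway between the tips of the shut fingers; the grasp point (between the pads) lies env.grip_point_offset behind it (env.grip_point_offset is the distance from the TCP to the grasp point, in m); z points along the fingers, y is the line along which they close (so a half turn about z gives the same grasp; the last joint's range is limited). The gripper opens to 87 mm and grips with 3 to 60 N. Pads are 19 mm wide; open, the fingers measure 117 mm over their backs; the gripper's body (75 mm by 190 mm) begins 51 mm behind the grasp point.
Start: joints at [-62.733, 18.392, -4.016, 83.108, 1.295, 78.541, -3.26], TCP at [0.29, 0.582, 0.223] pointing down, gripper open.
Joint ranges: [-163.93, 163.93], [-17.29, 119.83], [-79.2, 71.16], [3.27, 140.29], [-89.18, 269.18], [5.43, 117.66], [-154.24, 154.24]. Speed limits (degrees/s): [147.25, 147.25, 180, 180, 180, 180, 180].

## Interface

Orientations are given as [roll, pitch, yaw] about the fixed x, y, z axes, in that order (R = Rz(yaw) Ry(pitch) Rx(roll)).
In Python, from cell import env gives the robot as it stands.
- The arm moves only by the shell command python3 -m creep 'ROWS' [FORCE]. ROWS is a JSON object of lists of equal length, an entry for each row: "translation": the shift along the tool's x, y, z in units of 0.08 m (1.0 is 0.08 m), a list of three; "turn": the turn, a rotation vector about the tool's x, y, z in units of 180 degrees (1.0 is 180 degrees), a list of three; "grip": the opening, from 0 (shut) to 1 (fully open). In form: {"translation": [[x, y, z], ...], "turn": [[ax, ay, az], ...], "grip": [grip, ...]}. A call has 1 to 5 rows; each row shifts and turns the commanded pose from where the row before left it, along the tool's axes as they then stand; what a row does not reach is not made up. A row lasts 1/8 s, in which the tool goes at most 62.5 mm and 10.7 degrees, less where a joint would pass 70% of its speed; a pose out of reach is approached as far as the arm can. A call with a number of a shift or a turn outside -1 to 1 is refused whole. A call with a gripper value outside its range is refused whole. The fingers move at their own pace and stop on an object; FORCE is the grip in N (left out, the last holds). Time passes only in rows, so rows that do not move let the fingers close. It gives the time, the measured TCP pose, the force, the opening and the grip force at its end, in the units of the state.
- env.get_obs(): the state, without advancing time (a new reading comes with each control period).
- env.read_camera(name): name is "scene" or "top" or "wrist"; returns a dict with "frame" (400x640x3 uint8, red, green, blue), "z_map" (400x640 float32, m along the optical axis (not along the pixel's ray), 0 where there is no reading), "K" (3x3 intrinsics, pixels), "rvec" (rotation vector, rad) and "tvec" (3), from world to camera coordinates, as OpenCV has them. Camera axes: x right, y down, z forward; pixel columns grow to the right and rows downward; lengths in m; the calibration is good to about 2 mm. The wrist camera is an equidistant fisheye: a pixel r from the principal point sees the ray r / f radians off the axis. A picture is of the moment at which its call begins.
- env.sign_off(): hands the job in; it is judged then, once.
The state is a dict: "time_s": time; "qpos": joint angles; "joint_velocities": joint speeds; "effort": joint torques, N m; "tool_pos": TCP position; "tool_rot": TCP orientation; "force": force on the tool from outside, world axes, zero at the start; "wrist_torque": the same for the moment, N m; "grip_width": finger opening in m; "grasp_force": force on a finger pad.
Only numpy, scipy, OpenCV 4.12 (cv2) and the standard library are available. Lean on these libraries where they do the work, as an engineer would, in place of code of your own. Each camera call takes 0.05 s, during which the arm holds its last target. There are 200 camera calls.

## Task

Serve the round bread roll: pick up the tongs, close their jaws on the round roll on the board without squashing it, and lift it across to the side plate. Finish still holding it in the tongs over the middle of the plate, about 10 cm above it, ready to be taken. Never touch the roll by hand, and leave the other breads and the rest of the breakfast table where they are.

Things in the scene. Friction and masses are not known exactly. Their poses are not given: they have to be found in the camera images.
- tongs: steel kitchen tongs lying open on their side on the table, 250 mm long plus a hanging loop, 24 mm tall as they lie, about 140 g, centre of mass about 95 mm in front of the pivot. Two flat arms bow out from the pivot, mirror images about x. This body is the pivot and the left (+y) arm; origin at the pivot on the underside, x along the middle of the open tongs towards the jaws, z up
- tongs_arm (a joint): hinge of the right arm: 0 = fully open (89 mm between the jaws, 62 mm over the sleeves), 0.17 = jaws 54 mm apart (sleeves then about 44 mm over all), 0.42 = shut. A spring opens the tongs: squeezing the sleeves takes about 5 N to start closing and 8 N at 0.17; half of any force beyond that reaches the jaws. Squeezed to about 57 mm they are held firmly enough to carry and still wide open
- grip_left (a point): middle of the outer face of the left arm's black grip sleeve (78 mm long, 5 mm thick, 24 mm tall, nearly parallel to the tongs' x), 105 mm in front of the pivot, 12 mm above the tongs' underside
- grip_right (a point): the same on the right sleeve: squeeze between these two points
- jaw_left (a point): middle of the inner face of the left jaw, a flat upright paddle (58 mm long with its round end, 3 mm thick, 24 mm tall; the two stand parallel when about 54 mm apart), 214 mm in front of the pivot, 12 mm above the tongs' underside
- jaw_right (a point): the same on the right jaw paddle
- roll: the round bread roll on the board: 54 mm across, 42 mm high, domed, with a cross cut on top, about 60 g; it stands up to about 20 N from each jaw; sides upright between 16 and 23 mm up; origin at the centre of its underside
- roll_center (a point): centre of the round roll, 21 mm above its underside
- board: dark wooden bread board, fixed, 170 x 320 x 18 mm, with three breads side by side along its length, about 108 mm apart in any order; origin at the centre of its underside, y along its length, x across it, away from the robot
- plate: white side plate, 180 mm across, 18 mm high; origin at the centre of its underside
- finger_roll: long finger roll on the board, 108 x 42 x 36 mm, long along its x; leave alone
- croissant: croissant on the board, 96 x 57 x 40 mm, long along its x; leave alone
- jam_jar: small jam jar, 62 mm across, 62 mm high; origin under its centre; leave alone
- egg_cup: egg cup with an egg, 49 mm across, 73 mm high; origin under its centre; leave alone
- butter_dish: covered butter dish, 100 x 170 x 70 mm; origin under its centre; leave alone
- mug: mug, 82 mm across, 92 mm high; origin under its centre; leave alone
- pepper_mill: wooden pepper mill, 54 mm across, 172 mm high; origin under its centre; leave alone
- table_knife: table knife lying flat along its x, 210 mm long, 6 mm thick; leave alone
Things that resemble listed ones, but are neither listed nor needed, are in the scene too. Leave any blue or pink look-alike of the roll alone. Of the things that look like the plate, take the one that is farthest to the robot's right at the start.

How it is judged (in metres and radians):
On the way, in this order (a step that is already met when the one before it is completed fails the run):
1. the tongs are held up clear of the table in the fingers, the roll still on the board (height (world z) of tongs above 0.02 m and contact force between the fingers and tongs above 1 N and distance of roll_center from where it was at the start of the episode below 0.03 m), for 0.2 s.
2. the round roll is pinched between the jaws of the held tongs (x of roll_center in the frame of tongs between 0.16 and 0.26 m and z of roll_center in the frame of tongs between -0.015 and 0.045 m and contact force between tongs and roll above 1 N and value of joint tongs_arm above 0.06 rad and contact force between the fingers and tongs above 1 N), for 0.2 s.
At the end, for the whole second after the job is handed in: the fingers hold the tongs (over 1 N, pivot over 50 mm up); the roll is pinched level between the jaws (over 1 N, tongs closed past 0.06 rad), slower than 30 mm/s, its centre within 60 mm of the plate centre seen from above and over 85 mm above the table; neither hand nor plate touches it (all of step 2 and horizontal distance between roll_center and plate below 0.06 m and height (world z) of roll_center above 0.085 m and height (world z) of tongs above 0.05 m and contact force between roll and the fingers below 0.2 N and contact force between roll and the arm below 0.2 N and contact force between each of roll, tongs and plate below 0.1 N and linear speed of roll below 0.03 m/s); the arm keeps its last pose, push and grip.
It fails at once if the hand or the arm touches the roll (contact force between roll and the fingers above 0.5 N or contact force between roll and the arm above 0.5 N).
It fails at once if the roll is squashed: the tongs press it with more than 45 N in all (contact force between tongs and roll above 45 N).
It fails at once if another bread, the plate or something else on the table is pushed more than 30 mm (distance of any of finger_roll, croissant, plate, jam_jar, egg_cup, butter_dish, mug, pepper_mill, table_knife from where it was at the start of the episode above 0.03 m).
It fails at once if the jam jar, egg cup, mug or pepper mill is tipped over (angle between any of jam_jar, egg_cup, mug, pepper_mill's own z axis and vertical above 0.6 rad).
It also fails if it takes over 42 s, if anything falls off the work surface, if the arm or the gripper's body presses on something with over 40 N, if the wrist force passes 120 N, or if a joint passes its speed limit or range.

## Working session

There is one attempt and no reset: what is moved stays moved. The work goes in short steps, Python scripts to look and compute and a shell command to move; the robot and the scene stay as the last step left them, time stands still between calls to the robot, and variables do not carry over. Pictures are saved under pics/ and viewed, at most 10 in all, crops included, and the job is handed in when it is done.

```bash
mkdir -p pics; ls
python3 - <<'E'
from cell import env
import cv2,numpy as np
print(env.get_obs(), env.grip_point_offset)
for n in("top","scene"):
    c=env.read_camera(n); cv2.imwrite(f"pics/{n}0.png",c["frame"][:,:,::-1]); np.savez(f"pics/{n}0.npz",**c)
    R=cv2.Rodrigues(c["rvec"])[0]; print(n,c["K"].tolist(),(-R.T@c["tvec"].ravel()),R.tolist())
E
```

```text
pics
{'time_s': 0.0, 'qpos': array([-62.73284108,  18.43974893,  -4.01608752,  83.17511588,
         1.29604881,  78.54151058,  -3.2593502 ]), 'joint_velocities': array([ 0.01048443, -0.05895124,  0.00910604, -0.04104084,  0.00727889,
       -0.09868354,  0.01656143]), 'effort': array([-1.49825128e-04, -4.91297185e+01, -4.03919024e-01, -3.12520730e+01,
       -6.38848683e-02,  4.39469505e-02,  1.77060856e-04]), 'tool_pos': array([0.28941172, 0.58138776, 0.22145192]), 'tool_rot': array([-1.79888931e+02,  6.65459515e-03,  1.53543989e+02]), 'force': array([ 0.00798205,  0.71793544, -0.44810942]), 'wrist_torque': array([ 0.0249885 , -0.02947083,  0.0123081 ]), 'grasp_force': 0.0, 'grip_width': 0.08679883461133442} 0.0187
top [[456.21113488477846, 0.0, 320.60508985768445], [0.0, 456.21113488477846, 199.37161193588568], [0.0, 0.0, 1.0]] [ 0.44708871 -0.06759157  1.35572825] [[-0.02558106275089711, -0.9996712107640143, -0.0017548783843857607], [-0.9931375501715399, 0.02561418965953033, -0.11411275006482582], [0.11412018080868287, -0.001176289800567873, -0.9934662554281845]]
scene [[433.70062976708175, 0.0, 318.07578290471224], [0.0, 433.70062976708175, 188.98572888942996], [0.0, 0.0, 1.0]] [ 1.58952011 -0.14618183  0.74253502] [[0.05324325949732034, 0.9985375165229692, 0.009379947454137505], [0.5493937458944894, -0.02144792090096881, -0.8352882727903268], [-0.8338654971217615, 0.04962675473136585, -0.5497322238369428]]
```

View pics/top0.png

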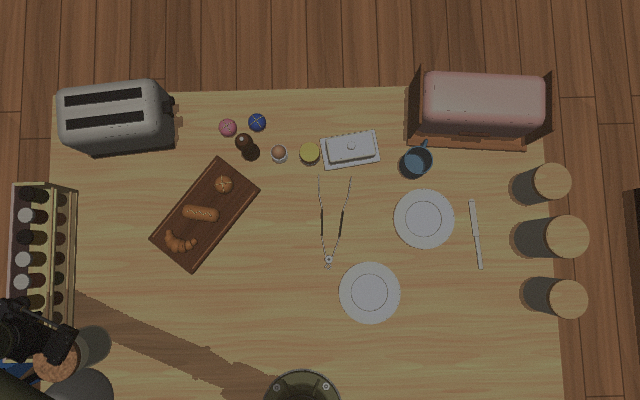

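View pics/scene0.png

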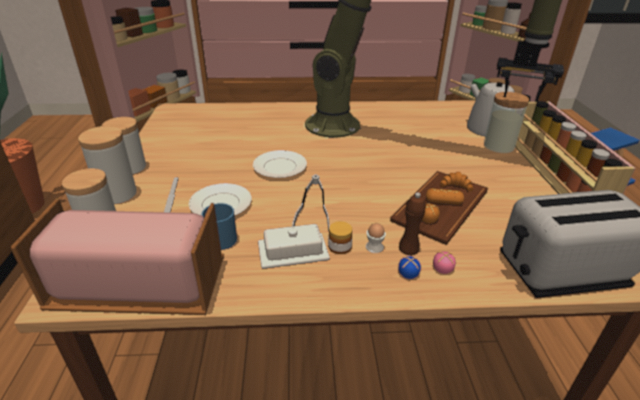

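The top view shows the tongs with pivot at about (328,262), arms running up to (320,178) and (350,177). The round roll is at (223,184) at the far end of the board. The target plate (robot's right) is at (424,218), with the mug at (416,162) and the knife at (475,235). The pepper mill stands near (245,145).

```bash
cat > h.py <<'E'
import cv2,numpy as np
def load(n): return dict(np.load(f"pics/{n}.npz"))
def cast(c,uv,z):
    R=cv2.Rodrigues(c["rvec"])[0]; o=-R.T@c["tvec"].ravel()
    uv=np.atleast_2d(np.float64(uv)); d=np.c_[uv,np.ones(len(uv))]@np.linalg.inv(c["K"]).T@R
    return o+d*((z-o[2])/d[:,2])[:,None]
def cloud(c):
    R=cv2.Rodrigues(c["rvec"])[0]; v,u=np.indices(c["z_map"].shape); z=c["z_map"]
    p=np.stack([u*z,v*z,z],-1)@np.linalg.inv(c["K"]).T
    return (p-c["tvec"].ravel())@R
E
python3 - <<'E'
from h import *
c=load("top0"); P=cloud(c); f=c["frame"]; hsv=cv2.cvtColor(f,cv2.COLOR_RGB2HSV)
def show(n,m,z=None):
    k,l,s,ce=cv2.connectedComponentsWithStats(m.astype(np.uint8))
    for i in np.argsort(-s[1:,4])[:2]+1:
        q=P[l==i]; ct=max(cv2.findContours((l==i).astype(np.uint8),0,2)[0],key=cv2.contourArea)
        print(n,s[i,4],ce[i].round(1),"med",np.median(q,0).round(4),"lo",np.percentile(q,2,0).round(3),"hi",np.percentile(q,98,0).round(3), cv2.minAreaRect(ct))
def win(u0,u1,v0,v1):
    w=np.zeros(f.shape[:2],bool); w[v0:v1,u0:u1]=1; return w
h=P[...,2]
for n,w,z in [("roll",win(205,245,165,200),.03),("board",win(140,270,150,280),.012),("plate",win(390,458,185,252),.008),("jar",win(298,322,138,168),.03),("egg",win(268,290,140,166),.03),("mill",win(230,265,128,165),.03),("butter",win(318,384,128,172),.03),("mug",win(395,436,138,182),.04),("finger",win(180,222,198,228),.035),("croi",win(160,200,226,256),.035),("knife",win(462,490,195,275),.003)]:
    show(n,w&(h>z))
# tongs
w=win(305,365,170,275); print(h[170:275,305:365].max())
hs=hsv[...,1]; wood=np.median(hs[w]); print("wood S",wood)
m=w&((hs<wood*0.6)|(hsv[...,2]<70)); 
k,l,s,ce=cv2.connectedComponentsWithStats(m.astype(np.uint8)); print(s)
for v in range(172,274,4): 
    u=np.where(m[v])[0]; print(v,u.tolist(),hsv[v,u,2].tolist(),h[v,u].round(3).tolist())
E
```

```text
roll 275 [223.4 184. ] med [0.6476 0.2097 0.0542] lo [0.624 0.187 0.037] hi [0.673 0.235 0.065] ((223.50003051757812, 184.00001525878906), (17.677669525146484, 17.677669525146484), 45.0)
roll 1 [232. 172.] med [ 0.4471 -0.0676  1.3557] lo [ 0.447 -0.068  1.356] hi [ 0.447 -0.068  1.356] ((232.0, 172.0), (0.0, 0.0), 0.0)
board 5991 [203.5 214.4] med [0.5635 0.2748 0.0178] lo [0.422 0.136 0.013] hi [0.71  0.41  0.058] ((203.3845977783203, 213.86892700195312), (58.54460144042969, 109.85366821289062), 39.17366027832031)
board 157 [250.  154.1] med [0.7347 0.1317 0.0367] lo [0.726 0.113 0.013] hi [0.75  0.159 0.134] ((249.5, 155.0), (10.0, 19.0), 90.0)
plate 1594 [424.6 218.4] med [ 0.536  -0.3786  0.013 ] lo [ 0.454 -0.454  0.008] hi [ 0.62  -0.287  0.021] ((424.0, 218.5), (59.0, 60.0), 90.0)
plate 5 [421.  225.8] med [ 0.5151 -0.3632  0.0095] lo [ 0.452 -0.366  0.008] hi [ 0.518 -0.091  1.248] ((421.1000671386719, 225.80003356933594), (2.683281421661377, 1.3416407108306885), 26.56505012512207)
jar 376 [309.1 152.8] med [ 0.7316 -0.0395  0.0604] lo [ 0.706 -0.068  0.034] hi [ 0.761 -0.01
[... 4213 characters left out ...]
16, 0.015, 0.017, 0.015, 0.017, 0.017, 0.018]
268 [326, 327, 328, 329, 350, 351, 352, 353, 354, 355, 356, 357, 358, 359, 360, 361, 362, 363, 364] [129, 106, 93, 133, 130, 139, 137, 138, 139, 138, 140, 137, 140, 136, 138, 136, 139, 141, 141] [0.014, 0.015, -0.0, 0.008, 0.016, 0.015, 0.015, 0.014, 0.018, 0.013, 0.012, 0.011, 0.011, 0.011, 0.016, 0.012, 0.013, 0.011, 0.01]
272 [346, 347, 348, 349, 350, 351, 352, 353, 354, 355, 356, 357, 358, 359, 360, 361, 362, 363, 364] [125, 139, 142, 140, 139, 140, 140, 141, 139, 138, 135, 138, 137, 138, 137, 140, 138, 140, 138] [0.022, 0.014, 0.016, 0.011, 0.01, 0.012, 0.011, 0.01, 0.013, 0.009, 0.011, 0.011, 0.007, 0.014, 0.014, 0.007, 0.015, 0.006, 0.013]
```

Run:
```python
import cv2
f=cv2.imread("pics/top0.png")
cv2.imwrite("pics/crop_t.png",cv2.resize(f[120:280,290:390],None,fx=3.7,fy=3.7,interpolation=cv2.INTER_CUBIC))
```

```text
(no output)
```

View pics/crop_t.png

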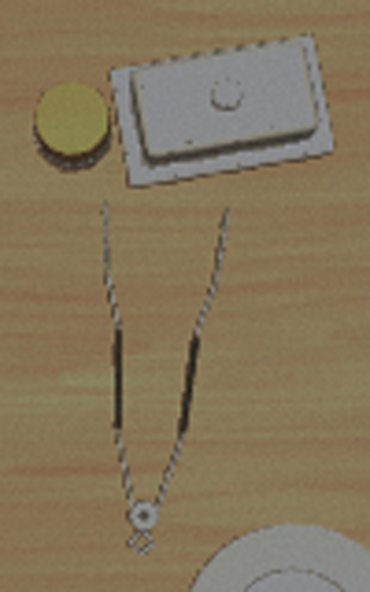

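The crop confirms the tongs: pivot at full-image (329,259), black sleeves centred near (321.7,223) and (341,223.5), and jaw tips near (318,175) and (351,177). Next I compute the poses.

Run:
```python
from h import *
c=load("top0"); s=load("scene0")
f=c["frame"]; hsv=cv2.cvtColor(f,cv2.COLOR_RGB2HSV)
pv,sl,sr,jl,jr=cast(c,[[328.9,259.2],[321.7,223],[341,223.5],[318.3,176],[350.7,178]],0.024)[:,:2]
print("pivot",pv,"sl",sl,"sr",sr,"jl",jl,"jr",jr)
# black sleeve pixels
w=np.zeros(f.shape[:2],bool); w[205:240,315:348]=1
ys,xs=np.where(w&(hsv[...,2]<75))
for m in (xs<331,xs>331):
    p=cast(c,np.c_[xs,ys][m],0.024)[:,:2]; v=p-p.mean(0); d=np.linalg.svd(v)[2][0]; d*=np.sign(d[0])
    print("sleeve",p.mean(0),np.degrees(np.arctan2(d[1],d[0])),np.ptp(v@d),np.linalg.norm(p.mean(0)-pv))
print("gap sleeves",np.linalg.norm(sl-sr),"jaws",np.linalg.norm(jl-jr),"len",np.linalg.norm((jl+jr)/2-pv), np.linalg.norm((sl+sr)/2-pv))
for a,b in((sl,sr),(jl,jr)):
    d=(a+b)/2-pv; n=a-b; print("heading",np.degrees(np.arctan2(d[1],d[0])),"perp",np.degrees(np.arctan2(-n[0],n[1])))
for n,cc in (("top",c),("scene",s)):
    P=cloud(cc)
    q=P[(P[...,2]>.034)&(np.hypot(P[...,0]-.648,P[...,1]-.21)<.045)]
    (x,y),r=cv2.minEnclosingCircle(q[:,:2].astype(np.float32)); print(n,"roll",x,y,r,len(q),q[:,2].max())
    q=P[(P[...,2]>.008)&(P[...,2]<.03)&(np.hypot(P[...,0]-.536,P[...,1]+.375)<.105)]
    (x,y),r=cv2.minEnclosingCircle(q[:,:2].astype(np.float32)); print(n,"plate",x,y,r,len(q),q.mean(0))
    q=P[(P[...,2]>.036)&(P[...,2]<.07)&(np.hypot(P[...,0]-.567,P[...,1]-.277)<.062)]
    print(n,"finger",cv2.minAreaRect(q[:,:2].astype(np.float32)))
k=cast(c,[[223.5,184]],.045); print(k)
pm,_=cv2.minEnclosingCircle(np.argwhere((np.array(cv2.inRange(hsv,(0,0,110),(180,60,255)))>0)&(np.hypot(*np.meshgrid(np.arange(640)-424,np.arange(400)-218))<36))[:,::-1].astype(np.float32)); print(pm,cast(c,[pm],.016))
```

```text
pivot [ 0.42518489 -0.08871168] sl [ 0.53053528 -0.07058832] sr [ 0.52762669 -0.1268942 ] jl [ 0.66975241 -0.06413618] jr [ 0.66129621 -0.15966043]
sleeve [ 0.53351718 -0.07008092] -1.4787004261141925 0.07603027261769287 0.1099226612094965
sleeve [ 0.52698562 -0.1255055 ] -10.003423963775678 0.07402154584787332 0.10824590418870002
gap sleeves 0.056380946945827126 jaws 0.0958978029778244 len 0.24145529212468878 0.10437907814963521
heading -5.513946043672393 perp -2.957101307201352
heading -5.510527221986141 perp -5.058868217930629
top roll 0.6503945589065552 0.2122865915298462 0.027274152263998985 270 0.06623618358036872
top plate 0.5371177792549133 -0.3709852397441864 0.08980876952409744 1660 [ 0.53717358 -0.37378831  0.01311248]
top finger ((0.5685731768608093, 0.28115737438201904), (0.10753539204597473, 0.04191381856799126), 79.4384994506836)
scene roll 0.6551058888435364 0.2149185687303543 0.026080895215272903 213 0.06336023798432401
scene plate 0.5335396528244019 -0.36689090728759766 0.0921669751405716 1011 [ 0.51114906 -0.37158625  0.01456637]
scene finger ((0.5731897354125977, 0.2819543778896332), (0.10707641392946243, 0.041300270706415176), 77.79867553710938)
[[0.64984692 0.21163608 0.045     ]]
(423.65789794921875, 218.5263214111328) [[ 0.53649303 -0.37066423  0.016     ]]
```

```bash
python3 -m creep '{"translation":[[-0.3,-0.29,0],[-0.54,-0.52,0],[-0.54,-0.52,0],[-0.54,-0.52,0],[-0.54,-0.52,0]],"turn":[[0,0,0],[0,0,0],[0,0,0],[0,0,0],[0,0,0]],"grip":[1,1,1,1,1]}' 15
python3 -m creep '{"translation":[[-0.54,-0.52,0],[-0.54,-0.52,0],[-0.54,-0.52,0],[-0.54,-0.52,0],[-0.54,-0.52,0]],"turn":[[0,0,0],[0,0,0],[0,0,0],[0,0,0],[0,0,0]],"grip":[1,1,1,1,1]}'
```

```text
time_s: 0.72
tool_pos: [0.3817, 0.3224, 0.2223]
tool_rot: [-180.0, -0.0, 153.5]
force: [1.2, -0.0, 0.5]
grip_width: 0.0874
grasp_force: 0.0
time_s: 1.35
tool_pos: [0.4822, 0.0402, 0.2224]
tool_rot: [180.0, -0.0, 153.6]
force: [1.2, 0.5, -0.3]
grip_width: 0.0867
grasp_force: 0.0
```

```bash
python3 -m creep '{"translation":[[-0.53,-0.51,0],[-0.53,-0.51,0],[-0.25,-0.26,0],[0,0,0],[0,0,0]],"turn":[[0,0,0],[0,0,0],[0,0,0.03],[0,0,0.058],[0,0,0.058]],"grip":[1,1,1,1,1]}'
python3 -m creep '{"translation":[[0,0,0],[0,0,0],[0,0,0],[0,0,0],[0,0,0]],"turn":[[0,0,0.058],[0,0,0.058],[0,0,0.058],[0,0,0.058],[0,0,0.058]],"grip":[1,1,1,1,1]}'
python3 -m creep '{"translation":[[0,0,0],[0,0,0],[0,0,0],[0,0,0],[0,0,0]],"turn":[[0,0,0.058],[0,0,0.058],[0,0,0.058],[0,0,0.058],[0,0,0.058]],"grip":[1,1,1,1,1]}'
python3 -m creep '{"translation":[[0,0,0],[0,0,0],[0,0,0],[0,0,0.2]],"turn":[[0,0,0.058],[0,0,0.058],[0,0,0.042],[0,0,0]],"grip":[1,1,1,1]}'
python3 - <<'E'
from cell import env
import cv2,numpy as np
c=env.read_camera("wrist"); cv2.imwrite("pics/w1.png",c["frame"][:,:,::-1]); np.savez("pics/w1.npz",**c)
c=env.read_camera("top"); cv2.imwrite("pics/top1.png",c["frame"][:,:,::-1]); np.savez("pics/top1.npz",**c)
o=env.get_obs(); print(o["qpos"],o["tool_pos"],o["tool_rot"])
E
```

```text
time_s: 1.98
tool_pos: [0.53, -0.0959, 0.222]
tool_rot: [-180.0, -0.1, 126.8]
force: [0.7, -0.1, 0.4]
grip_width: 0.0872
grasp_force: 0.0
time_s: 2.6
tool_pos: [0.53, -0.0952, 0.2221]
tool_rot: [-179.9, -0.0, 74.7]
force: [0.4, -1.0, -0.3]
grip_width: 0.0869
grasp_force: 0.0
time_s: 3.22
tool_pos: [0.53, -0.0952, 0.2222]
tool_rot: [-179.9, 0.0, 22.5]
force: [0.6, 0.1, 0.4]
grip_width: 0.0871
grasp_force: 0.0
time_s: 3.72
tool_pos: [0.531, -0.0955, 0.2067]
tool_rot: [-179.9, -0.1, -5.5]
force: [0.3, -0.3, 0.1]
grip_width: 0.0871
grasp_force: 0.0
[-29.83685039   5.76874651  39.97707551 101.78164514  -3.82992677
  74.06906934 -84.36845184] [ 0.52869543 -0.09539644  0.20400585] [179.99943687   0.24395525  -5.43389508]
```

View pics/w1.png

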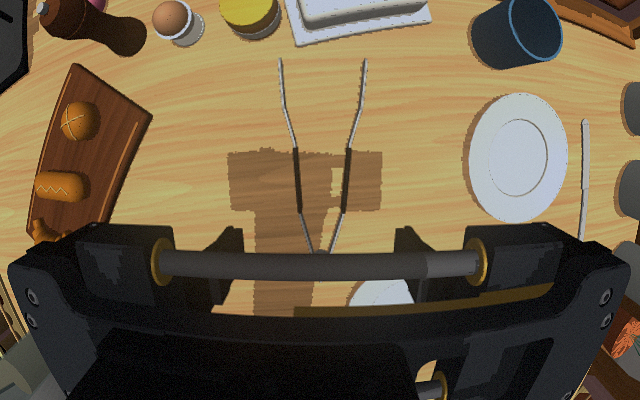

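The wrist view shows the tongs nearly aligned with the tool: sleeve centres at about (298,181) and (347,181), jaw tips at (280,60) and (365,60), roll at (79,121). I'll cast these with the fisheye model as a cross-check.

```bash
cat >> h.py <<'E'
def castw(c,uv,z):
    R=cv2.Rodrigues(c["rvec"])[0]; o=-R.T@c["tvec"].ravel()
    p=cv2.fisheye.undistortPoints(np.float64(uv).reshape(-1,1,2),c["K"],np.zeros(4)).reshape(-1,2)
    d=np.c_[p,np.ones(len(p))]@R
    return o+d*((z-o[2])/d[:,2])[:,None]
E
python3 - <<'E'
from h import *
c=load("w1"); v=cv2.cvtColor(c["frame"],cv2.COLOR_RGB2HSV)[...,2]
w=np.zeros(v.shape,bool); w[150:212,285:355]=1
ys,xs=np.where(w&(v<60)); A=[]
for m in (xs<320,xs>320):
    p=castw(c,np.c_[xs,ys][m],0.018)[:,:2]; a=cv2.minAreaRect(p.astype(np.float32)); A.append(np.array(a[0])); print(m.sum(),a)
print("sleeve mid",(A[0]+A[1])/2,"gap",np.linalg.norm(A[0]-A[1]))
j=castw(c,[[280,60],[365,60]],.024)[:,:2]; pv=castw(c,[[321,252]],.024)[:,:2]; print(j,j.mean(0),pv,castw(c,[[79,121]],.045),castw(c,[[518,157]],.016))
d=j.mean(0)-(A[0]+A[1])/2; print(np.degrees(np.arctan2(d[1],d[0])))
E
```

```text
272 ((0.5303219556808472, -0.06950357556343079), (0.005645521450787783, 0.07284685224294662), 88.69477844238281)
293 ((0.52498459815979, -0.1252840757369995), (0.005972142796963453, 0.0729975625872612), 80.00426483154297)
sleeve mid [ 0.52765328 -0.09739383] gap 0.05603527090075577
[[ 0.67023855 -0.06499627]
 [ 0.66158819 -0.15858502]] [ 0.66591337 -0.11179065] [[ 0.44125258 -0.08878612]] [[0.64757212 0.20705281 0.045     ]] [[ 0.53826468 -0.3614607   0.016     ]]
-5.944701158875522
```

```bash
python3 -m creep '{"translation":[[0,0.025,0.4],[0,0,0.6],[0,0,0.6],[0,0,0.5],[0,0,0.2]],"turn":[[0,0,0],[0,0,0],[0,0,0],[0,0,0],[0,0,0]],"grip":[1,1,1,1,1]}'
python3 -m creep '{"translation":[[0,0,0.1],[0,0,0.05],[0,0,0]],"turn":[[0,0,0],[0,0,0],[0,0,0]],"grip":[1,1,1]}'
```

```text
time_s: 4.45
tool_pos: [0.528, -0.0979, 0.0199]
tool_rot: [180.0, 0.3, -5.5]
force: [0.6, 0.4, -1.5]
grip_width: 0.0869
grasp_force: 0.0
time_s: 4.82
tool_pos: [0.5309, -0.0983, 0.0115]
tool_rot: [-180.0, -0.1, -5.6]
force: [0.3, -0.4, 0.6]
grip_width: 0.0871
grasp_force: 0.0
```

```bash
python3 -m creep '{"translation":[[0,0,0.08],[0,0,0],[0,0,0],[0,0,0],[0,0,0]],"turn":[[0,0,0],[0,0,0],[0,0,0],[0,0,0],[0,0,0]],"grip":[1,0.65,0.65,0.65,0.65]}' 15
python3 -m creep '{"translation":[[0,0,0],[0,0,0],[0,0,0],[0,0,0]],"turn":[[0,0,0],[0,0,0],[0,0,0],[0,0,0]],"grip":[0.65,0.65,0.65,0.65]}'
```

```text
time_s: 5.45
tool_pos: [0.5302, -0.0984, 0.0043]
tool_rot: [-180.0, -0.0, -5.6]
force: [-0.3, 0.6, 0.4]
grip_width: 0.0591
grasp_force: 5.5
time_s: 5.95
tool_pos: [0.5303, -0.0983, 0.0043]
tool_rot: [-180.0, -0.0, -5.6]
force: [0.7, 0.2, 1.3]
grip_width: 0.0566
grasp_force: 6.1
```

```bash
python3 -m creep '{"translation":[[0,0,-0.1],[0,0,-0.25],[0,0,-0.4],[0,0,-0.5],[0,0,-0.5]],"turn":[[0,0,0],[0,0,0],[0,0,0],[0,0,0],[0,0,0]],"grip":[0.65,0.65,0.65,0.65,0.65]}'
python3 -m creep '{"translation":[[0,0,-0.4],[0,0,-0.25],[0,0,-0.1],[0,0,0]],"turn":[[0,0,0],[0,0,0],[0,0,0],[0,0,0]],"grip":[0.65,0.65,0.65,0.65]}'
python3 - <<'E'
from cell import env
import cv2,numpy as np
c=env.read_camera("wrist"); cv2.imwrite("pics/w2.png",c["frame"][:,:,::-1]); np.savez("pics/w2.npz",**c)
o=env.get_obs(); print(o["qpos"],o["tool_pos"],o["tool_rot"],o["grasp_force"])
E
```

```text
time_s: 6.58
tool_pos: [0.53, -0.0986, 0.1467]
tool_rot: [-180.0, -0.1, -5.6]
force: [1.0, 1.0, -1.2]
grip_width: 0.057
grasp_force: 5.1
time_s: 7.08
tool_pos: [0.5301, -0.0984, 0.2047]
tool_rot: [-180.0, -0.1, -5.6]
force: [1.0, 0.3, -2.1]
grip_width: 0.0568
grasp_force: 5.1
[-30.38976289   5.83888739  40.92472496 101.80302064  -3.98382735
  73.84602588 -84.08383366] [ 0.52965197 -0.09828798  0.20387545] [-1.79992273e+02  2.96068856e-02 -5.58338343e+00] 5.139209255576134
```

View pics/w2.png

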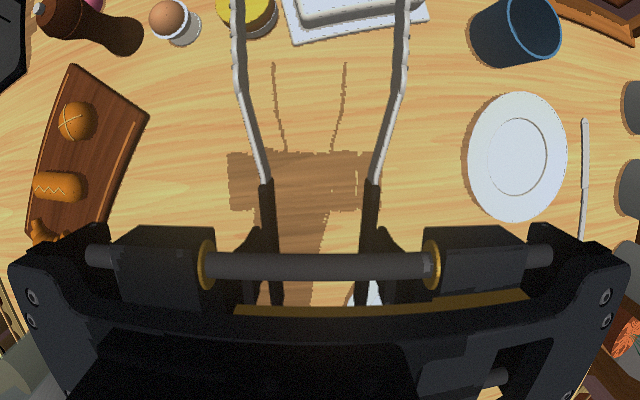

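The tongs are held symmetrically, with the sleeves at (267,215) and (370,215) and the arms running level out of the top of the picture. Next I turn and travel to above the roll.

```bash
python3 -m creep '{"translation":[[0,0,0],[0,0,0],[0,0,0],[0,0,0],[0,0,0]],"turn":[[0,0,-0.03],[0,0,-0.05],[0,0,-0.055],[0,0,-0.055],[0,0,-0.055]],"grip":[0.65,0.65,0.65,0.65,0.65]}'
python3 -m creep '{"translation":[[0,0,0],[0,0,0],[0.25,-0.13,0],[0.5,-0.26,0],[0.5,-0.26,0]],"turn":[[0,0,-0.04],[0,0,-0.024],[0,0,0],[0,0,0],[0,0,0]],"grip":[0.65,0.65,0.65,0.65,0.65]}'
python3 -m creep '{"translation":[[0.5,-0.26,0],[0.5,-0.26,0],[0.324,-0.176,0],[0,0,0],[0,0,0]],"turn":[[0,0,0],[0,0,0],[0,0,0],[0,0,0],[0,0,0]],"grip":[0.65,0.65,0.65,0.65,0.65]}'
python3 - <<'E'
from cell import env
import cv2,numpy as np
for n in("wrist","top","scene"):
    c=env.read_camera(n); cv2.imwrite(f"pics/{n}3.png",c["frame"][:,:,::-1]); np.savez(f"pics/{n}3.npz",**c)
o=env.get_obs(); print(o["qpos"],o["tool_pos"],o["tool_rot"],o["grasp_force"])
E
```

```text
time_s: 7.75
tool_pos: [0.5292, -0.0983, 0.2028]
tool_rot: [-179.9, 0.1, 38.8]
force: [-0.2, -0.3, -1.1]
grip_width: 0.0563
grasp_force: 5.1
time_s: 8.38
tool_pos: [0.5539, 0.0125, 0.2029]
tool_rot: [-179.9, 0.1, 50.0]
force: [0.3, 1.0, -1.0]
grip_width: 0.0566
grasp_force: 5.1
time_s: 9.0
tool_pos: [0.5792, 0.1274, 0.2031]
tool_rot: [-180.0, 0.1, 50.0]
force: [0.6, 0.1, -1.4]
grip_width: 0.0564
grasp_force: 5.1
[-39.49252916  12.75736585  28.65451988  94.01302056  -6.27347382
  74.86214833 -49.88836211] [0.5796856  0.12694433 0.20398021] [1.79997380e+02 3.45103632e-02 4.99011074e+01] 5.139125660061836
```

View pics/wrist3.png

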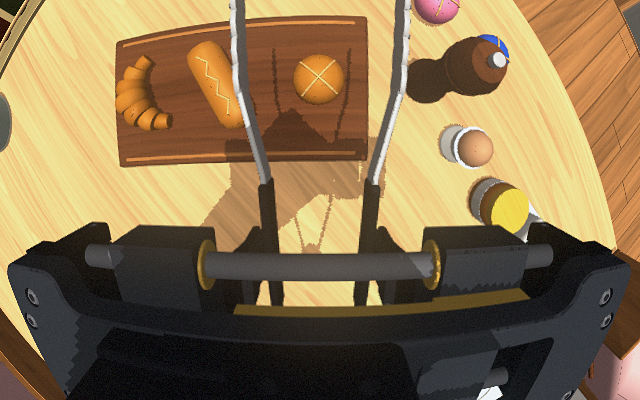

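View pics/top3.png

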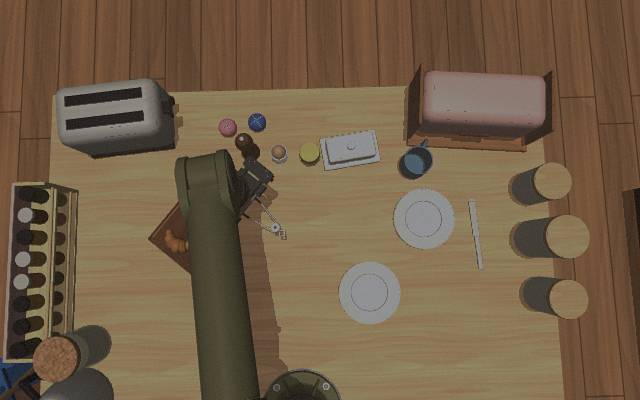

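The wrist view shows the roll at (318,79) between the jaws, with the mill to the right at (475,65). The top view confirms the finger roll and mill are undisturbed. I'll measure the roll in the tool frame before descending.

Run:
```python
from h import *
c=load("wrist3"); hsv=cv2.cvtColor(c["frame"],cv2.COLOR_RGB2HSV)
R=cv2.Rodrigues(c["rvec"])[0]; o=-R.T@c["tvec"].ravel(); t=np.array([.5797,.1270]); a=np.radians(50)
T=np.array([[np.cos(a),np.sin(a)],[np.sin(a),-np.cos(a)]])
f=lambda p:(np.asarray(p)[:,:2]-t)@T.T
print("cam",o,f([o]))
m=cv2.inRange(hsv,(8,150,120),(25,255,255)); m[:45]=0;m[110:]=0;m[:,:285]=0;m[:,355:]=0
ct=max(cv2.findContours(m,0,2)[0],key=cv2.contourArea); (x,y),r=cv2.minEnclosingCircle(ct); print(x,y,r)
p=castw(c,[[x,y],[x-r,y],[x+r,y]],.039); print("roll",p,f(p), np.linalg.norm(p[1]-p[2]))
jaw=castw(c,[[237,40],[402,40],[267,200],[371,200]],.2+.02); print("jaw edges",f(jaw))
print("mill",f([[.742,.1325]]),"finger end",f([[.558,.228]]),"plan roll",f([[.650,.212]]))
z=c["z_map"]; print("depth roll",np.median(z[74:84,313:323]), o[2])
```

```text
cam [0.62296932 0.18195101 0.36567944] [[ 0.0699079  -0.00217561]]
319.5 77.0 47.05591583251953
roll [[0.65151604 0.21492408 0.039     ]
 [0.61448206 0.24724315 0.039     ]
 [0.68984023 0.18409493 0.039     ]] [[ 0.11351621 -0.00150223]
 [ 0.11446908 -0.0506462 ]
 [ 0.11453403  0.0476724 ]] 0.09831862627409375
jaw edges [[ 0.10925158 -0.04111205]
 [ 0.10931672  0.03741116]
 [ 0.03044894 -0.02767638]
 [ 0.03046027  0.02348681]]
mill [[0.10853767 0.12079368]] finger end [[ 0.063422   -0.08154471]] plan roll [[ 0.11030175 -0.00078402]]
depth roll 0.28410026 0.36567944013845455
```

```bash
python3 -m creep '{"translation":[[0.025,0,0.2],[0,0,0.4],[0,0,0.4],[0,0,0.4],[0,0,0.3]],"turn":[[0,0,0],[0,0,0],[0,0,0],[0,0,0],[0,0,0]],"grip":[0.65,0.65,0.65,0.65,0.65]}'
python3 -m creep '{"translation":[[0,0,0.15],[0,0,0.1],[0,0,0.1],[0,0,0.05],[0,0,0]],"turn":[[0,0,0],[0,0,0],[0,0,0],[0,0,0],[0,0,0]],"grip":[0.65,0.65,0.65,0.65,0.65]}'
python3 - <<'E'
from cell import env
import cv2,numpy as np
for n in("wrist","scene"):
    c=env.read_camera(n); cv2.imwrite(f"pics/{n}4.png",c["frame"][:,:,::-1]); np.savez(f"pics/{n}4.npz",**c)
o=env.get_obs(); print(o["tool_pos"],o["tool_rot"],o["grasp_force"],o["force"])
E
```

```text
time_s: 9.78
tool_pos: [0.5798, 0.1296, 0.0656]
tool_rot: [-179.9, 0.1, 50.0]
force: [-0.1, -0.7, -0.6]
grip_width: 0.0566
grasp_force: 5.1
time_s: 10.4
tool_pos: [0.5811, 0.1303, 0.0363]
tool_rot: [180.0, -0.0, 50.0]
force: [-0.3, -0.5, -1.6]
grip_width: 0.0571
grasp_force: 5.1
[0.58140797 0.1303342  0.03661984] [ 1.79977898e+02 -4.50058022e-02  5.00439844e+01] 5.139265134930611 [ 0.25519772  0.10034542 -0.92382264]
```

View pics/wrist4.png

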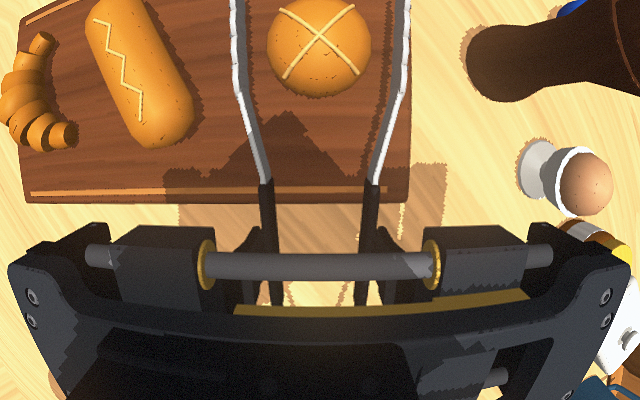

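The roll, at (319,42), sits centred between the jaws at u≈240 and 402, with nothing else close by. I'll go down the last 5 mm and close gently.

```bash
python3 -m creep '{"translation":[[0,0,0.07],[0,0,0],[0,0,0],[0,0,0],[0,0,0]],"turn":[[0,0,0],[0,0,0],[0,0,0],[0,0,0],[0,0,0]],"grip":[0.65,0.65,0.61,0.57,0.54]}' 15
python3 -m creep '{"translation":[[0,0,0],[0,0,0],[0,0,0],[0,0,0],[0,0,0]],"turn":[[0,0,0],[0,0,0],[0,0,0],[0,0,0],[0,0,0]],"grip":[0.52,0.5,0.48,0.46,0.44]}' 
python3 -m creep '{"translation":[[0,0,0],[0,0,0],[0,0,0],[0,0,0]],"turn":[[0,0,0],[0,0,0],[0,0,0],[0,0,0]],"grip":[0.42,0.4,0.4,0.4]}' 25
```

```text
time_s: 11.12
tool_pos: [0.5811, 0.1302, 0.0307]
tool_rot: [180.0, -0.0, 50.0]
force: [0.5, -0.9, -2.4]
grip_width: 0.0485
grasp_force: 6.3
time_s: 11.75
tool_pos: [0.581, 0.1303, 0.0306]
tool_rot: [-180.0, -0.0, 50.0]
force: [-0.4, 0.8, -0.7]
grip_width: 0.0442
grasp_force: 15.0
time_s: 12.25
tool_pos: [0.5811, 0.1302, 0.0306]
tool_rot: [180.0, -0.0, 50.0]
force: [-0.5, 0.4, -1.0]
grip_width: 0.0441
grasp_force: 25.0
```

```bash
python3 -m creep '{"translation":[[0,0,-0.05],[0,0,-0.1],[0,0,-0.2],[0,0,-0.35],[0,0,-0.4]],"turn":[[0,0,0],[0,0,0],[0,0,0],[0,0,0],[0,0,0]],"grip":[0.4,0.4,0.4,0.4,0.4]}'
python3 -m creep '{"translation":[[0,0,-0.4],[0,0,-0.35],[0,0,-0.2],[0,0,-0.08],[0,0,0]],"turn":[[0,0,0],[0,0,0],[0,0,0],[0,0,0],[0,0,0]],"grip":[0.4,0.4,0.4,0.4,0.4]}'
python3 - <<'E'
from cell import env
import cv2,numpy as np
for n in("wrist","scene"):
    c=env.read_camera(n); cv2.imwrite(f"pics/{n}5.png",c["frame"][:,:,::-1]); np.savez(f"pics/{n}5.npz",**c)
E
```

```text
time_s: 12.88
tool_pos: [0.5811, 0.1301, 0.1203]
tool_rot: [180.0, -0.0, 50.0]
force: [0.2, 0.3, -1.1]
grip_width: 0.0439
grasp_force: 25.0
time_s: 13.5
tool_pos: [0.5809, 0.1302, 0.2007]
tool_rot: [-180.0, 0.0, 50.0]
force: [-0.2, 0.4, -2.3]
grip_width: 0.0446
grasp_force: 25.0
```

View pics/scene5.png

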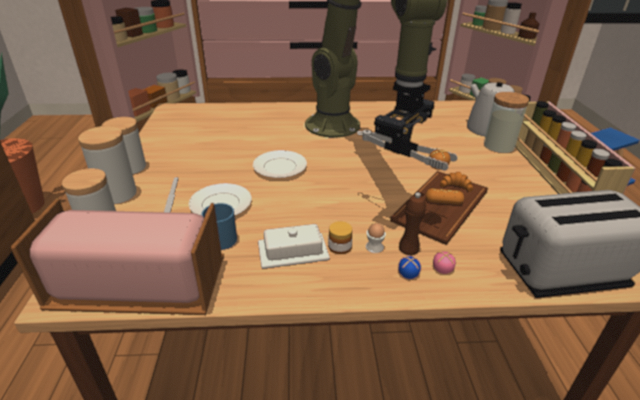

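The roll is in the jaws at (440,157), clear of the board, and the other breads and the mill haven't moved. I carry it across to the plate.

```bash
python3 -m creep '{"translation":[[-0.2,0.11,0],[-0.4,0.22,0],[-0.48,0.27,0],[-0.48,0.27,0],[-0.48,0.27,0]],"turn":[[0,0,0],[0,0,0],[0,0,0],[0,0,0],[0,0,0]],"grip":[0.4,0.4,0.4,0.4,0.4]}'
python3 -m creep '{"translation":[[-0.48,0.27,0],[-0.48,0.27,0],[-0.48,0.27,0],[-0.48,0.27,0],[-0.48,0.27,0]],"turn":[[0,0,0],[0,0,0],[0,0,0],[0,0,0],[0,0,0]],"grip":[0.4,0.4,0.4,0.4,0.4]}'
python3 -m creep '{"translation":[[-0.48,0.26,0],[-0.48,0.26,0],[-0.48,0.26,0],[-0.4,0.22,0],[-0.21,0.11,0]],"turn":[[0,0,0],[0,0,0],[0,0,0],[0,0,0],[0,0,0]],"grip":[0.4,0.4,0.4,0.4,0.4]}'
python3 -m creep '{"translation":[[0,0,0.1],[0,0,0.3],[0,0,0.3],[0,0,0.25],[0,0,0.1]],"turn":[[0,0,0],[0,0,0],[0,0,0],[0,0,0],[0,0,0]],"grip":[0.4,0.4,0.4,0.4,0.4]}'
python3 -m creep '{"translation":[[0,0,0],[0,0,0],[0,0,0],[0,0,0]],"turn":[[0,0,0],[0,0,0],[0,0,0],[0,0,0]],"grip":[0.4,0.4,0.4,0.4]}'
python3 - <<'E'
from cell import env
import cv2,numpy as np
for n in("wrist","scene","top"):
    c=env.read_camera(n); cv2.imwrite(f"pics/{n}6.png",c["frame"][:,:,::-1]); np.savez(f"pics/{n}6.npz",**c)
from h import *
P=cloud(c); s=load("scene6"); Q=cloud(s); 
for n,P,f in(("top",P,c["frame"]),("scene",Q,s["frame"])):
    h=cv2.cvtColor(f,cv2.COLOR_RGB2HSV); m=(P[...,2]>.08)&(P[...,2]<.17)&(np.hypot(P[...,0]-.537,P[...,1]+.371)<.08)&(h[...,1]>120)
    q=P[m]; print(n,m.sum(),q.size and (np.median(q,0),q.min(0),q.max(0)))
f=np.vstack([cv2.imread("pics/wrist6.png")[:300],cv2.imread("pics/scene6.png")[:280]]); cv2.imwrite("pics/final.png",f)
E
```

```text
time_s: 14.22
tool_pos: [0.5449, -0.0564, 0.2005]
tool_rot: [-180.0, 0.0, 50.0]
force: [0.2, -0.7, -1.4]
grip_width: 0.0439
grasp_force: 25.0
time_s: 14.85
tool_pos: [0.5038, -0.2724, 0.2006]
tool_rot: [-180.0, 0.0, 50.0]
force: [0.7, 1.0, -1.5]
grip_width: 0.0442
grasp_force: 25.0
time_s: 15.48
tool_pos: [0.465, -0.4561, 0.2004]
tool_rot: [-179.9, 0.1, 49.8]
force: [0.1, -0.7, -1.5]
grip_width: 0.044
grasp_force: 25.0
time_s: 16.1
tool_pos: [0.468, -0.4513, 0.1152]
tool_rot: [-179.9, -0.0, 50.1]
force: [0.5, -0.4, -1.9]
grip_width: 0.0441
grasp_force: 25.0
time_s: 16.6
tool_pos: [0.4686, -0.453, 0.1175]
tool_rot: [179.9, -0.0, 50.0]
force: [-0.1, 0.8, -1.7]
grip_width: 0.0442
grasp_force: 25.0
top 252 (array([ 0.53841618, -0.36614822,  0.14117547]), array([ 0.50358225, -0.43783685,  0.1297578 ]), array([ 0.56216979, -0.34364781,  0.15345843]))
scene 228 (array([ 0.552898  , -0.36054071,  0.13917929]), array([ 0.47313301, -0.44192492,  0.10751199]), array([ 0.56452834, -0.34045841,  0.15250112]))
```

View pics/final.png

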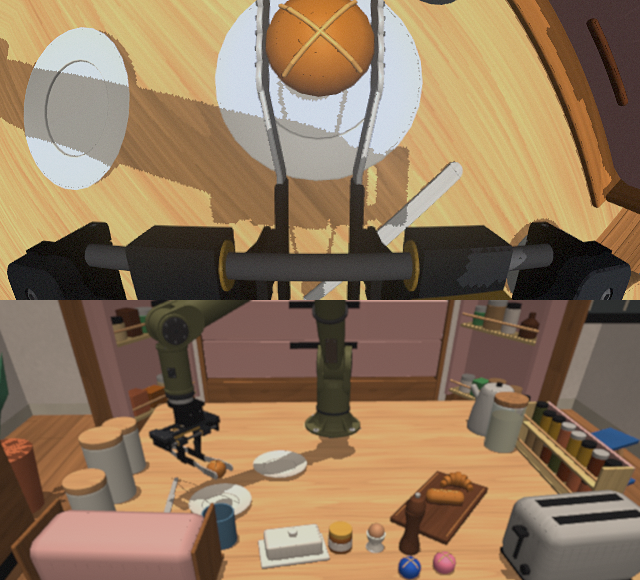

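The roll is pinched at (320,45) in the wrist view, over the middle of the plate. It measures about (0.538,-0.366), with its centre about 0.125 m up, and it is still. I hand in.

```bash
python3 -c "
from cell import env
print(env.sign_off())"
```

```text
the job is handed in; nothing more can be done
None
```

I handed the job in with the round roll pinched in the held tongs over the middle of the side plate, about 10 cm above it; sign-off returned no verdict, and I saw no other bread or table item moved.

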